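# Slide the parts pan into its cradle and latch it

### The job

On the stockroom rack, whose open front faces away from the robot, slide the steel parts pan along the shelf board, without lifting or tipping it, into its marked place and press it firmly but not hard (10 N or so) against both cradle pegs, its handle still pointing straight out of the open front. Let go of it, then turn the latch knob fully anticlockwise to its end stop so that its bar swings in behind the pan. Leave the jar, the carton and the can where they are.

Things in the scene. Friction and masses are not known exactly. Their poses are not given: they have to be found in the camera images.
- rack: Fixed low rack: wooden board, top 18 mm above the bench, x -265 to +115, y -320 to +320 mm; black tape marks the waiting area and the cradle place. Origin on the bench (z=0) under the middle of the slide lane; x points from the open front (the side away from the robot) towards the robot, y along the lane towards the cradle, z up. 16 mm posts at x=+-105, y=+-310 mm
- home (a point): Centre of the cradle place on the board's top (rack x 0, y 130, z 18 mm), axes as the rack's. The pan's origin is here when it touches both cradle pegs
- deck_edge (a point): Middle of the front edge of the open wire deck, at its underside, 187 mm above the bench (rack x -115, y 0), axes as the rack's. The deck (rods 43 mm apart, top at 200 mm) runs from here 230 mm along +x and the rack's whole length: a tool pointing straight down cannot get at pan or handle; reach under from the front, tilted
- pan: Loose steel pan of bolts like a small saucepan, 0.4 to 0.8 kg, in the waiting area: outer diameter 120, height 85, wall 4 mm. Origin at the centre of its underside, z up. Its straight flat handle runs along -x (roughly to the rack's front), 60 to 138 mm from the axis, 20 mm wide, 12 mm thick, mid-height 70 mm above the underside
- pan_handle (a point): Point on the pan's handle, 122 mm from the pan's axis, 16 mm from the handle's free end, at mid-thickness (pan frame -122, 0, 70 mm), axes as the pan's
- latch_grip (a point): Grip point of the latch knob on its vertical axis, 66 mm above the bench (rack x -225, y 63 mm). Axes turn with it: x along the bar and the upright black grip (52 mm long, 14 wide, 44 to 82 mm above the bench). Below: a 48 mm hub and a flat steel bar, 16 mm wide, reaching 195 mm out along +x, 26 to 36 mm above the bench; the pan's handle passes above it
- latchbar (a joint): Latch angle in rad: 0 fully open (bar lies along the rack's front), growing anticlockwise seen from above to the end stop at 1.75, where the bar points along the rack's +x, 7 mm behind the seated pan. Friction about 0.12 N m; stays where it is left
- jar: Bystander: closed jar, 60 mm diameter, 90 mm high, standing on the board beyond the cradle; origin at the centre of its underside
- carton: Bystander: open cardboard bin 160 x 100 x 90 mm on the bench at the rack's waiting-area end; origin at the centre of its underside
- can: Bystander: closed can, 66 mm diameter, 110 mm high, on the bench at the rack's cradle end; origin at the centre of its underside
- cradle: The two fixed upright steel cradle pegs, 16 mm diameter, 55 mm high, at (-44, +52) and (+44, +52) mm in this frame; origin on the board's top at the cradle place's centre (same point and axes as home). The pan is pressed against them along +y

How it is judged:
By the outcome, as a careful person would: the job done as asked, in the order asked, and still so for the second after the job is handed in, with the robot touching nothing.
It also fails if it takes over 67 s, if anything falls off the work surface, if the arm or the gripper's body presses on something with over 40 N, if the wrist force passes 120 N, or if a joint passes its speed limit or range.

### The arm

A 6-joint arm with a two-finger parallel gripper is mounted at the origin on the work surface. World frame = base frame: x ahead of the robot, y to its left, z up, the work surface at z = 0. Lengths are in m, angles in rad, forces in N, time in s.
With the tool pointing down it reaches from about 0.3 to 1 m from the base axis. Payload 5.1 kg.
Tool frame: the origin (TCP) lies between the finger pads, 19 mm behind the fingertips; this is the grasp point; z points along the fingers, y is the line along which they close (so a half turn about z gives the same grasp; the last joint's range is limited). The gripper opens to 95 mm and grips with 3 to 60 N. Pads are 20 mm wide; open, the fingers measure 119 mm over their backs; the gripper's body (75 mm by 180 mm) begins 59 mm behind the grasp point.
Start: joints at [-1.252, 0.124, 1.65, -0, 1.367, -0.083], TCP at [0.254, -0.598, 0.233] pointing down, gripper open.
Joint ranges: [-2.61, 2.61], [-1.02, 2.33], [0.03, 2.71], [-1.35, 4.49], [0.32, 2.68], [-2.91, 2.91]. Speed limits (rad/s): [2.57, 2.57, 3.14, 3.14, 3.14, 3.14].

### API

Orientations are given as a unit quaternion [w, x, y, z].
In Python, from workcell import env, get_image, get_calibration, ticket, find_in gives the robot as it stands.
- The arm moves only by the tool carry_out, never from a script. Its argument "plan" is text: rows parted by semicolons, each of 7 numbers parted by spaces: the shift along the tool's x, y, z in units of 25 mm (1.0 is 25 mm), then the turn, a rotation vector about the tool's x, y, z in units of 6 degrees (1.0 is 6 degrees), then the finger opening in mm, from 0 to 95.1. In form: tx ty tz ax ay az gripper; .... A call has 1 to 8 rows; each row shifts and turns the commanded pose from where the row before left it, along the tool's axes as they then stand; what a row does not reach is not made up. A row lasts 1/8 s, in which the tool goes at most 62.5 mm and 10.7 degrees, less where a joint would pass 70% of its speed; a pose out of reach is approached as far as the arm can. A call is refused whole if a number of a shift passes 1 or a number of a turn 1, either way. A call with a gripper value outside its range is refused whole. The fingers move at their own pace and stop on an object; the grip force is fixed at half the most. Time passes only in rows, so rows that do not move let the fingers close. It gives the time, the measured TCP pose, the force, the opening and the grip force at its end, in the units of the state.
- env.sense(): the state, without advancing time (a new reading comes with each control period).
- get_image(name): name is "scene" or "top" or "wrist"; returns the picture (384x512x3 uint8, blue, green, red); there is no depth.
- get_calibration(name): a dict with "fx", "fy", "cx", "cy" (pixels), "rvec" (rotation vector, rad) and "tvec" (3), from world to camera coordinates, as OpenCV has them; the wrist camera has in their place "mount" (4x4, takes a point from camera to tool coordinates, whose origin is the TCP and whose axes are the flange's). Camera axes: x right, y down, z forward; pixel columns grow to the right and rows downward; lengths in m; the calibration is good to about 2 mm. The wrist camera is an equidistant fisheye: a pixel r from the principal point sees the ray r / f radians off the axis. A picture is of the moment at which its call begins: read the wrist's pose just before it. get_calibration takes no time and is no camera call.
- ticket.close_job(): hands the job in; it is judged then, once.
Trained networks look in the newest picture that a camera, given by its name, has taken for a name from the list of things; names that differ only in an ending like _2 or _b are one class to them, and where a whole thing is asked for, a point or a joint stands for the part that bears it (a point fixed in the world has none). Each returns a list of dicts, best first, with "conf" (0 to 1); they miss things now and then, are a little off and sometimes report something else, mostly with a low value. They report only what shows in the picture. A call takes as long as a camera call.
- find_in(camera, target): "at" ([x, y, z] in m, in world coordinates, good to about 4 mm: the middle of the surface that is visible of it).
The state is a dict: "time_s": time; "q": joint angles; "dq": joint speeds; "joint_torque": joint torques, N m; "tcp_pos": TCP position; "eef_rot": TCP orientation; "force": force on the tool from outside, world axes, zero at the start; "ft_torque": the same for the moment, N m; "gripper_width": finger opening in m; "grip_force": force on a finger pad.
Only numpy, scipy, OpenCV 4.12 (cv2) and the standard library are available. Lean on these libraries where they do the work, as an engineer would, in place of code of your own. Each camera call takes 0.05 s, during which the arm holds its last target. There are 200 camera calls.

## Working session

There is one attempt and no reset: what is moved stays moved. The work goes in short steps, Python scripts to look and compute and a tool call to move; the robot and the scene stay as the last step left them, time stands still between calls to the robot, and variables do not carry over. Pictures are saved under pics/ and viewed, at most 10 in all, crops included, and the job is handed in when it is done.

Besides the shell and the picture viewer there is one more tool, called after "Emit:" by a JSON object that holds its "fn" and its "kwargs", one argument or row to a line. carry_out: Moves the arm, as the interface text tells. Its arguments: {"type":"object","properties":{"plan":{"type":"string"}},"required":["plan"]}

```bash
mkdir -p pics; ls
python3 - <<'E'
from workcell import env,get_image,get_calibration,ticket,find_in
import cv2,numpy as np
s=env.sense();print({k:np.round(v,3).tolist() for k,v in s.items()})
for c in ("scene","top"):
    im=get_image(c);cv2.imwrite(f"pics/{c}0.png",im)
    k=get_calibration(c);R=cv2.Rodrigues(np.array(k["rvec"]))[0];print(c,k["fx"],np.round(-R.T@np.array(k["tvec"]),3))
    for t in ("pan","pan_handle","latch_grip","latchbar","rack","cradle","jar","carton","can"):
        print(t,[(np.round(d["at"],3).tolist(),round(d["conf"],2)) for d in find_in(c,t)[:2]])
E
```

```text
pics
{'time_s': 0.0, 'q': [-1.252, 0.124, 1.652, 0.0, 1.368, -0.083], 'dq': [0.0, -0.0, -0.001, 0.0, 0.0, -0.002], 'joint_torque': [-0.001, -41.761, -35.993, 0.077, 0.049, -0.0], 'tcp_pos': [0.254, -0.598, 0.232], 'eef_rot': [-0.001, 0.98, 0.2, -0.0], 'force': [-0.646, -0.194, -0.218], 'ft_torque': [0.034, 0.006, 0.063], 'grip_force': 0.0, 'gripper_width': 0.096}
scene 356.11089537652737 [1.146 0.462 0.925]
pan [([0.459, 0.13, 0.072], 0.67), ([0.628, -0.375, 0.082], 0.29)]
pan_handle [([0.46, 0.132, 0.072], 0.78), ([0.575, 0.06, 0.022], 0.17)]
latch_grip [([0.7, 0.017, 0.037], 0.83)]
latchbar [([0.698, 0.016, 0.032], 0.95)]
rack [([0.57, 0.057, 0.016], 0.65), ([0.47, 0.423, 0.032], 0.48)]
cradle [([0.534, -0.166, 0.059], 0.4)]
jar [([0.543, -0.221, 0.075], 0.85), ([0.696, 0.013, 0.038], 0.52)]
carton [([0.471, 0.427, 0.034], 0.9)]
can [([0.628, -0.371, 0.081], 0.76)]
top 385.52528298557854 [0.349 0.019 1.223]
pan []
pan_handle [([0.451, 0.124, 0.048], 0.97)]
latch_grip [([0.691, 0.015, 0.04], 0.89), ([0.521, -0.229, 0.107], 0.43)]
latchbar [([0.69, 0.026, 0.037], 0.92)]
rack [([0.538, 0.006, 0.024], 0.75)]
cradle [([0.528, -0.165, 0.071], 0.47)]
jar [([0.519, -0.228, 0.112], 0.75), ([0.608, -0.38, 0.11], 0.67)]
carton [([0.491, 0.441, 0.019], 0.86)]
can [([0.61, -0.379, 0.11], 0.69)]
```

View pics/scene0.png

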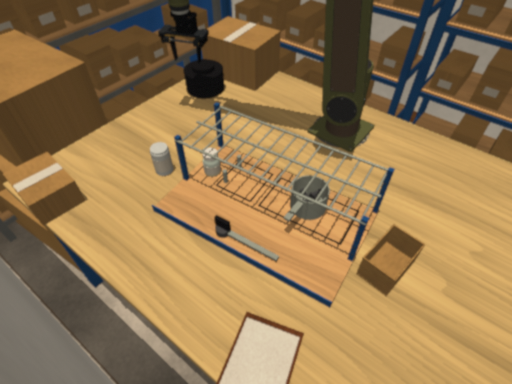

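View pics/top0.png

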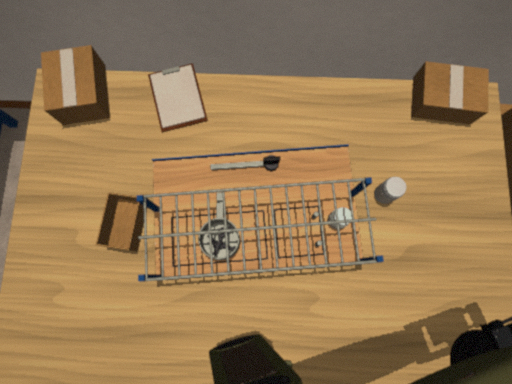

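Scene: knob at about (222,226), with the bar running to (277,257). The pan is under the deck at (309,197). Top: pan at (220,240), handle tip at (220,195), and the board's front corners at (153,158) and (349,146). I'll enlarge both pictures to fit the rack pose.

Run:
```python
import cv2
a=cv2.imread("pics/top0.png")[135:295,90:410];b=cv2.imread("pics/scene0.png")[95:310,140:400]
cv2.imwrite("pics/topc.png",cv2.resize(a,None,fx=2.5,fy=2.5,interpolation=cv2.INTER_CUBIC))
cv2.imwrite("pics/scenec.png",cv2.resize(b,None,fx=2.75,fy=2.75,interpolation=cv2.INTER_CUBIC))
```

```text
(no output)
```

View pics/topc.png

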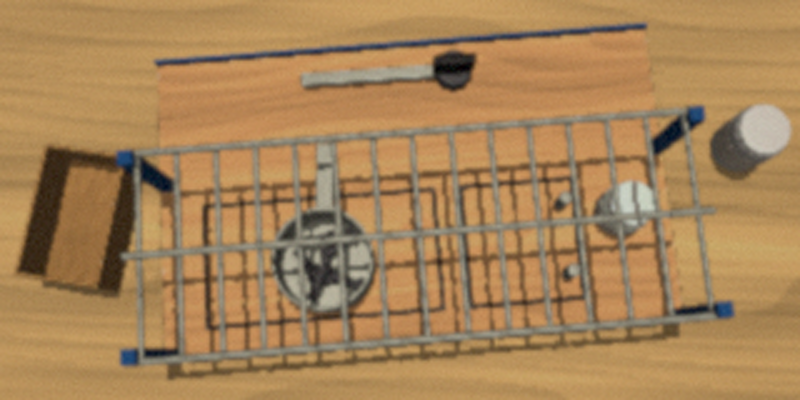

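View pics/scenec.png

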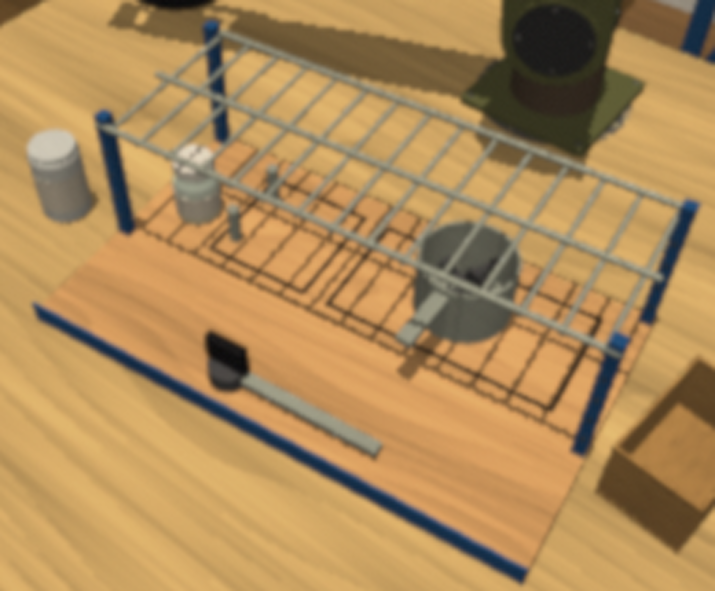

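```bash
cat > h.py <<'E'
import cv2,numpy as np,json
from workcell import env,get_image,get_calibration,ticket,find_in
from scipy.spatial.transform import Rotation as R
from scipy.optimize import least_squares
K={c:get_calibration(c) for c in("scene","top")}
def proj(c,P):
    k=K[c];M=np.array([[k["fx"],0,k["cx"]],[0,k["fy"],k["cy"]],[0,0,1]])
    return cv2.projectPoints(np.atleast_2d(np.array(P,float)),np.array(k["rvec"]),np.array(k["tvec"]),M,None)[0][:,0]
def T(p,P,z0=0): # planar pose x,y,yaw ; P in m
    P=np.atleast_2d(np.array(P,float));c,s=np.cos(p[2]),np.sin(p[2])
    return np.c_[p[0]+c*P[:,0]-s*P[:,1],p[1]+s*P[:,0]+c*P[:,1],P[:,2]+z0]
def un(c,U):
    U=np.array(U,float);s,o=(2.5,(90,135)) if c=="top" else (2.75,(140,95))
    return (U+.5)/s-.5+np.array(o)
E
cat > fit.py <<'E'
from h import *
mm=1e-3
tp=[((-265,-320,18),(157,66)),((-265,320,18),(646,28)),((-44,182,73),(566,196)),((44,182,73),(575,269))]
tq=[((-105,-310),(125,159)),((-105,310),(696,114)),((105,-310),(129,357)),((105,310),(724,310))]
sp=[((-265,320,18),(38,304)),((-265,-320,18),(526,573)),((-105,310,18),(126,231)),((105,310,18),(222,138)),((105,-310,18),(650,318)),((-105,-310,18),(583,450)),((44,182,73),(272,170)),((-44,182,73),(234,207))]
sq=[((-105,310),(104,117)),((105,310),(211,26)),((105,-310),(690,206)),((-105,-310),(620,341))]
def res(p):
    r=[]
    for c,a,b in(("top",tp,tq),("scene",sp,sq)):
        P=[x[0] for x in a]+[(*x[0],p[3]) for x in b];U=[x[1] for x in a+b]
        r.append(proj(c,T(p,np.array(P)*mm))-un(c,U))
    return np.vstack(r).ravel()
f=least_squares(res,[.52,.02,3.2,215],x_scale=[.01,.01,.01,5],loss="soft_l1")
print("rack",f.x,np.round(res(f.x).reshape(-1,2),1).tolist());rk=f.x[:3]
def pr(p):
    a=proj("top",T(p,[(-.138,0,.094),(-.06,0,.094),(0,0,.103)]))-un("top",[(325,143),(325,211),(324,260)])
    b=proj("scene",T(p,[(-.138,0,.094)]))-un("scene",[(408,333)])
    return np.vstack([a,b]).ravel()
g=least_squares(pr,[.46,.13,3.14]);print("pan",g.x,np.round(pr(g.x),1))
def lr(p):
    kn=T(rk,[(-.225,.063,0)])[0];q=[kn[0],kn[1],p[0]]
    return np.vstack([proj("top",T(q,[(.195,0,.036)]))-un("top",[(303,81)]),proj("scene",T(q,[(.195,0,.036)]))-un("scene",[(378,449)])]).ravel()
l=least_squares(lr,[1.6]);print("bar yaw",l.x,lr(l.x).round(1))
c,s=np.cos(rk[2]),np.sin(rk[2]);d=g.x[:2]-rk[:2]
print("pan in rack",c*d[0]+s*d[1],-s*d[0]+c*d[1],g.x[2]-rk[2],"bar rel",l.x-rk[2])
for n,P in dict(home=(0,.13,.018),knob=(-.225,.063,.066),peg1=(-.044,.182,.073),deck=(-.115,0,.187)).items(): print(n,T(rk,[P])[0].round(4))
print("handle",T(g.x,[(-.122,0,.088)])[0])
E
python3 fit.py
```

```text
rack [4.67972578e-01 1.27433820e-02 3.25544463e+00 2.03296005e+02] [[-0.1, -0.3], [-0.2, -0.2], [0.2, 0.0], [-0.0, 0.1], [0.2, -0.4], [0.1, -0.4], [0.2, -0.1], [0.3, -0.6], [-0.2, 1.0], [0.9, -0.0], [1.0, -0.8], [0.5, 0.1], [-0.9, -0.0], [-0.8, -0.9], [0.5, -1.4], [0.0, -0.1], [0.3, -0.2], [0.5, 0.2], [0.4, 0.2], [0.0, 0.1]]
pan [0.44245585 0.12203592 3.1936346 ] [-0.1  1.  -0.1 -0.3  0.   0.3 -0.7  1. ]
bar yaw [1.67257265] [-0.8 -1.1  0.8 -0.8]
pan in rack 0.012935220085372855 -0.11148382295794793 -0.061810033946189336 bar rel [-1.58287198]
home [ 0.4827 -0.1164  0.018 ]
knob [ 0.6987 -0.0243  0.066 ]
peg1 [ 0.5324 -0.1631  0.073 ]
deck [0.5822 0.0258 0.187 ]
handle [0.56429068 0.12838217 0.088     ]
```

```bash
cat >> h.py <<'E'
RK=np.array([.46797,.01274,3.25544]);PAN=np.array([.44246,.12204,3.19363])
def pose():
    s=env.sense();q=s["eef_rot"];return np.array(s["tcp_pos"]),R.from_quat([q[1],q[2],q[3],q[0]]),s
def tilted(yaw,th): # tool z = frame x*sin - z*cos, tool y = frame y (yaw of frame)
    y=np.array([-np.sin(yaw),np.cos(yaw),0]);z=np.array([np.cos(yaw)*np.sin(th),np.sin(yaw)*np.sin(th),-np.cos(th)])
    return R.from_matrix(np.c_[np.cross(y,z),y,z])
def need(gp,gr=None,n=None):
    p,r,s=pose();gr=gr or r
    t=r.inv().apply(np.array(gp)-p)/.025;w=(r.inv()*gr).as_rotvec(degrees=True)/6
    print("now",p.round(4),"q",np.round(s["q"],2),"F",np.round(s["force"],1),"shift units(pre-turn axes)",t.round(2),"turn units",w.round(2),"shift(goal axes)",(gr.inv().apply(np.array(gp)-p)/.025).round(2))
    if n:
        rr=R.from_rotvec(w*6/n,degrees=True);S=sum((rr**k).as_matrix() for k in range(n))
        t1=np.linalg.solve(S,t);print("row x",n,t1.round(3),(w/n).round(3))
        print(" path",[ (p+r.apply(sum((rr**k).as_matrix() for k in range(m))@t1*.025)).round(3).tolist() for m in range(0,n+1,max(1,n//4)) if m])
E
python3 - <<'E'
from h import *
print(np.round(get_calibration("wrist")["mount"],3).tolist())
g=T(PAN,[(-.100,0,.088)])[0];o=tilted(PAN[2],np.pi/4);z=o.as_matrix()[:,2];print(g)
need(g-.2*z+[0,0,.17],o,28)
need(g-.2*z+[0,0,.17],o)
E
```

```text
[[-0.0, -0.956, -0.292, 0.083], [1.0, 0.0, -0.001, -0.001], [0.001, -0.292, 0.956, -0.152], [0.0, 0.0, 0.0, 1.0]]
[0.54232464 0.12724139 0.088     ]
now [ 0.2541 -0.5983  0.2335] q [-1.25  0.12  1.65 -0.    1.37 -0.08] F [ 0.2 -0.1  0.6] shift units(pre-turn axes) [ 27.27 -20.26  -6.64] turn units [ 1.31 -7.42  3.17] shift(goal axes) [  8.51 -28.38 -17.9 ]
row x 28 [ 0.721 -0.892 -0.526] [ 0.047 -0.265  0.113]
 path [[0.323, -0.406, 0.317], [0.422, -0.217, 0.375], [0.544, -0.036, 0.404], [0.684, 0.135, 0.399]]
now [ 0.2541 -0.5983  0.2335] q [-1.25  0.12  1.65 -0.    1.37 -0.08] F [ 0.2 -0.1  0.6] shift units(pre-turn axes) [ 27.27 -20.26  -6.64] turn units [ 1.31 -7.42  3.17] shift(goal axes) [  8.51 -28.38 -17.9 ]
```

Emit:
{"fn": "carry_out", "kwargs": {
  "plan": "0 0 -1 0 0 0 95;0 0 -1 0 0 0 95;0 0 -1 0 0 0 95;0 0 -1 0 0 0 95;0 0 -1 0 0 0 95;0 0 -1 0 0 0 95;0 0 -1 0 0 0 95"
}}

```text
time_s: 1.88
tcp_pos: [0.2542, -0.5982, 0.4093]
eef_rot: [0.0, 0.98, 0.2, 0.0]
force: [-0.3, -0.2, 0.1]
gripper_width: 0.0952
grip_force: 0.0
```

Run:
```python
from h import *
g=T(PAN,[(-.100,0,.088)])[0];o=tilted(PAN[2],np.pi/4);z=o.as_matrix()[:,2]
need(g-.2*z+[0,0,.17],o,28)
```

```text
now [ 0.2542 -0.5982  0.4093] q [-1.25  0.07  1.41  0.    1.65 -0.08] F [-0.3 -0.2  0.1] shift units(pre-turn axes) [ 27.27 -20.26   0.39] turn units [ 1.31 -7.42  3.17] shift(goal axes) [ 13.49 -28.38 -12.93]
row x 28 [ 0.817 -0.88  -0.287] [ 0.047 -0.265  0.113]
 path [[0.336, -0.403, 0.449], [0.439, -0.213, 0.463], [0.557, -0.034, 0.447], [0.684, 0.135, 0.399]]
```

Emit:
{"fn": "carry_out", "kwargs": {
  "plan": "0.82 -0.88 -0.28 0.05 -0.26 0.11 95;0.82 -0.88 -0.28 0.05 -0.26 0.11 95;0.82 -0.88 -0.28 0.05 -0.26 0.11 95;0.82 -0.88 -0.28 0.05 -0.26 0.11 95;0.82 -0.88 -0.28 0.05 -0.26 0.11 95;0.82 -0.88 -0.28 0.05 -0.26 0.11 95;0.82 -0.88 -0.28 0.05 -0.26 0.11 95;0.82 -0.88 -0.28 0.05 -0.26 0.11 95"
}}

```text
time_s: 2.88
tcp_pos: [0.3501, -0.3739, 0.4515]
eef_rot: [0.001, 0.982, 0.153, -0.111]
force: [-0.7, 0.5, 0.4]
gripper_width: 0.0953
grip_force: 0.0
```

Emit:
{"fn": "carry_out", "kwargs": {
  "plan": "0.82 -0.88 -0.28 0.05 -0.26 0.11 95;0.82 -0.88 -0.28 0.05 -0.26 0.11 95;0.82 -0.88 -0.28 0.05 -0.26 0.11 95;0.82 -0.88 -0.28 0.05 -0.26 0.11 95;0.82 -0.88 -0.28 0.05 -0.26 0.11 95;0.82 -0.88 -0.28 0.05 -0.26 0.11 95;0.82 -0.88 -0.28 0.05 -0.26 0.11 95;0.82 -0.88 -0.28 0.05 -0.26 0.11 95"
}}

```text
time_s: 3.88
tcp_pos: [0.4717, -0.1594, 0.4601]
eef_rot: [0.003, 0.97, 0.104, -0.22]
force: [-0.4, 0.1, -0.6]
gripper_width: 0.0953
grip_force: 0.0
```

Emit:
{"fn": "carry_out", "kwargs": {
  "plan": "0.82 -0.88 -0.28 0.05 -0.26 0.11 95;0.82 -0.88 -0.28 0.05 -0.26 0.11 95;0.82 -0.88 -0.28 0.05 -0.26 0.11 95;0.82 -0.88 -0.28 0.05 -0.26 0.11 95;0.82 -0.88 -0.28 0.05 -0.26 0.11 95;0.82 -0.88 -0.28 0.05 -0.26 0.11 95;0.82 -0.88 -0.28 0.05 -0.26 0.11 95;0.82 -0.88 -0.28 0.05 -0.26 0.11 95"
}}

```text
time_s: 4.88
tcp_pos: [0.6103, 0.0425, 0.4305]
eef_rot: [0.004, 0.944, 0.054, -0.326]
force: [1.0, -0.2, 1.3]
gripper_width: 0.0951
grip_force: 0.0
```

Run:
```python
from h import *
g=T(PAN,[(-.100,0,.088)])[0];o=tilted(PAN[2],np.pi/4);z=o.as_matrix()[:,2]
need(g-.2*z+[0,0,.0],o,8)
```

```text
now [0.6103 0.0425 0.4305] q [ 0.    0.37  1.13 -0.06  2.3   1.43] F [ 1.  -0.2  1.3] shift units(pre-turn axes) [ 7.61 -3.13  4.38] turn units [ 0.13 -1.16  0.56] shift(goal axes) [ 7.89 -3.53  3.48]
row x 8 [ 0.969 -0.412  0.499] [ 0.016 -0.145  0.069]
 path [[0.63, 0.067, 0.381], [0.649, 0.09, 0.331], [0.667, 0.113, 0.281], [0.684, 0.135, 0.229]]
```

Emit:
{"fn": "carry_out", "kwargs": {
  "plan": "0.97 -0.41 0.5 0.02 -0.14 0.07 95;0.97 -0.41 0.5 0.02 -0.14 0.07 95;0.97 -0.41 0.5 0.02 -0.14 0.07 95;0.97 -0.41 0.5 0.02 -0.14 0.07 95;0.97 -0.41 0.5 0.02 -0.15 0.07 95;0.97 -0.41 0.5 0.02 -0.15 0.07 95;0.97 -0.41 0.5 0.02 -0.15 0.07 95;0.97 -0.41 0.5 0.02 -0.15 0.07 95"
}}

```text
time_s: 5.88
tcp_pos: [0.6831, 0.1334, 0.2269]
eef_rot: [0.008, 0.923, 0.023, -0.384]
force: [-0.3, -0.9, 0.4]
gripper_width: 0.0947
grip_force: 0.0
```

Run:
```python
from h import *
g=T(PAN,[(-.100,0,.088)])[0];o=tilted(PAN[2],np.pi/4);z=o.as_matrix()[:,2]
need(g,o)
for c in("wrist","scene"):
    im=get_image(c);cv2.imwrite(f"pics/{c}1.png",im)
    for t in("pan_handle","pan","latch_grip","latchbar"):print(c,t,[(np.round(d["at"],3).tolist(),round(d["conf"],2)) for d in find_in(c,t)[:2]])
# overlay predicted pan handle outline on wrist
p,r,s=pose();M=np.array(get_calibration("wrist")["mount"]);k=get_calibration("wrist")
def wp(P):
    P=np.atleast_2d(P);c=(np.linalg.inv(M)@np.c_[r.inv().apply(P-p),np.ones(len(P))].T)[:3].T
    a=np.arctan2(np.hypot(c[:,0],c[:,1]),c[:,2]);b=np.arctan2(c[:,1],c[:,0])
    return np.c_[k["cx"]+k["fx"]*a*np.cos(b),k["cy"]+k["fy"]*a*np.sin(b)]
im=cv2.imread("pics/wrist1.png");im=cv2.resize(im,None,fx=1.5,fy=1.5)
h=wp(T(PAN,[(-.138,-.01,.094),(-.06,-.01,.094),(-.06,.01,.094),(-.138,.01,.094)]))
a=np.linspace(0,6.3,60);rim=wp(T(PAN,np.c_[.06*np.cos(a),.06*np.sin(a),a*0+.103]))
kn=T(RK,[(-.225,.063,0)])[0];b=wp(T([kn[0],kn[1],1.6726],[(0,-.008,.036),(.195,-.008,.036),(.195,.008,.036),(0,.008,.036)]))
for q,cl in((h,(0,0,255)),(rim,(0,255,0)),(b,(255,0,255))):cv2.polylines(im,[((q+.5)*1.5).astype(int)],True,cl,1)
cv2.imwrite("pics/w1o.png",im)
```

```text
now [0.6831 0.1334 0.2269] q [0.1  0.7  1.05 0.05 2.18 1.63] F [-0.3 -0.9  0.4] shift units(pre-turn axes) [-0.04 -0.02  7.91] turn units [-0.04  0.02 -0.01] shift(goal axes) [-0.06 -0.05  7.91]
wrist pan_handle [([0.491, 0.132, 0.078], 0.72)]
wrist pan [([0.492, 0.13, 0.077], 0.96)]
wrist latch_grip [([0.696, 0.016, 0.038], 0.87)]
wrist latchbar [([0.698, 0.015, 0.034], 0.87), ([0.551, 0.425, 0.052], 0.31)]
scene pan_handle [([0.45, 0.128, 0.072], 0.83)]
scene pan [([0.451, 0.133, 0.071], 0.95), ([0.688, 0.105, 0.036], 0.66)]
scene latch_grip [([0.69, 0.105, 0.036], 0.84)]
scene latchbar [([0.69, 0.107, 0.034], 0.72)]
```

View pics/w1o.png

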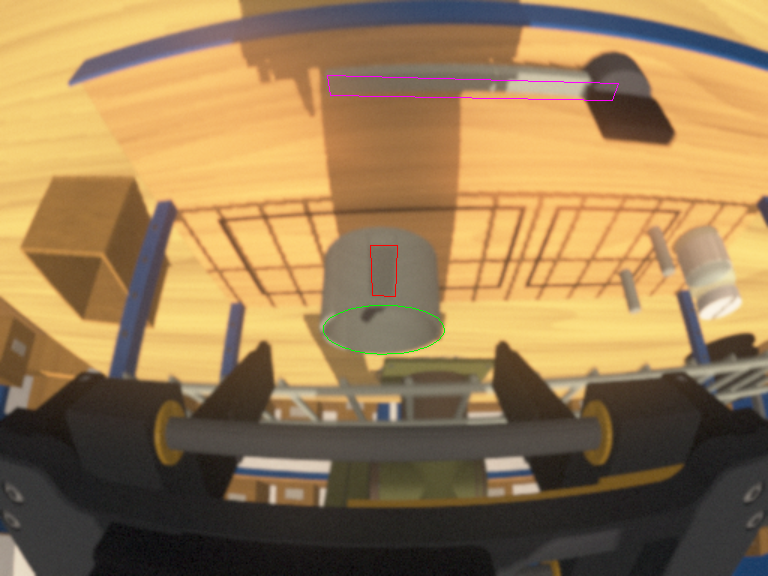

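The wrist picture confirms the pan and handle fit: the rim overlay lands at (383,330) and the handle at (384,270). Moving in.

Emit:
{"fn": "carry_out", "kwargs": {
  "plan": "0 0 0.99 0 0 0 95;0 0 0.99 0 0 0 95;0 0 0.99 0 0 0 95;0 0 0.99 0 0 0 60;0 0 0.99 0 0 0 60;0 0 0.99 0 0 0 60;0 0 0.99 0 0 0 60;-0.05 -0.04 0.99 0 0 0 60"
}}

```text
time_s: 7.38
tcp_pos: [0.5424, 0.1277, 0.0907]
eef_rot: [0.008, 0.924, 0.023, -0.382]
force: [-0.5, 0.4, 0.6]
gripper_width: 0.0603
grip_force: 0.0
```

Run:
```python
from h import *
g=T(PAN,[(-.100,0,.088)])[0];o=tilted(PAN[2],np.pi/4)
need(g,o)
im=get_image("wrist");cv2.imwrite("pics/w2.png",cv2.resize(im,None,fx=1.5,fy=1.5))
```

```text
now [0.5424 0.1277 0.0907] q [0.11 0.53 1.54 0.05 1.86 1.63] F [-0.5  0.4  0.6] shift units(pre-turn axes) [0.07 0.02 0.08] turn units [-0.03 -0.02  0.  ] shift(goal axes) [0.07 0.02 0.08]
```

View pics/w2.png

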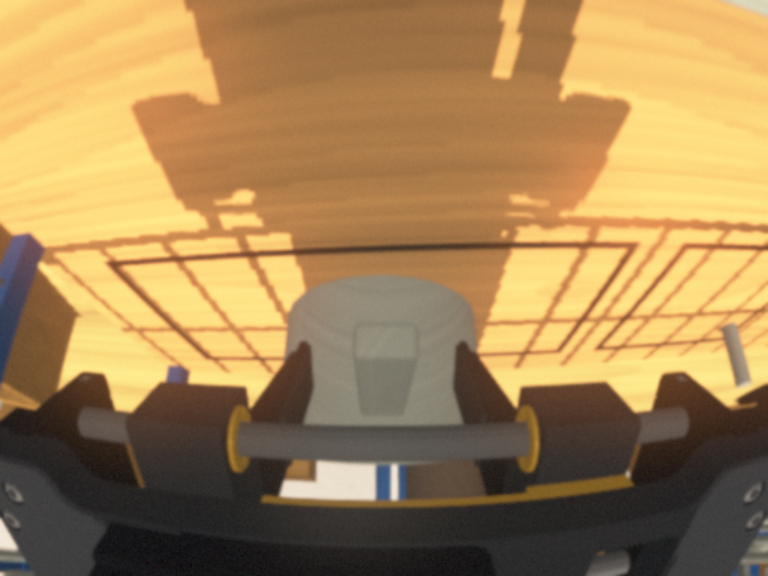

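The handle sits centred between the fingers at (386,365). Closing.

Emit:
{"fn": "carry_out", "kwargs": {
  "plan": "0.07 0.02 0.08 0 0 0 40;0 0 0 0 0 0 25;0 0 0 0 0 0 15;0 0 0 0 0 0 10;0 0 0 0 0 0 10"
}}

```text
time_s: 8.05
tcp_pos: [0.5427, 0.1276, 0.0881]
eef_rot: [0.008, 0.924, 0.023, -0.382]
force: [0.9, 1.7, 2.2]
gripper_width: 0.0197
grip_force: 30.0
```

Run:
```python
from h import *
p,r,s=pose();print(p,s["force"],s["ft_torque"],s["gripper_width"],s["grip_force"])
# go so pan seats: approach pose 6mm short of home
o=tilted(RK[2],np.pi/4)
loc=np.array([-.100,0,p[2]])
need(T(RK,[(-.100,.130-.006,p[2])])[0],o,11)
print("lean tool y world",r.as_matrix()[:,1])
```

```text
[0.5427349  0.12762463 0.08807236] [0.85621107 1.71086244 2.15239541] [ 0.11065524 -0.37036575 -0.20339394] 0.01970025278700984 29.970967769622803
now [0.5427 0.1276 0.0881] q [0.11 0.53 1.54 0.05 1.85 1.63] F [0.9 1.7 2.2] shift units(pre-turn axes) [ 0.76  9.13 -0.79] turn units [-0.45 -0.01 -0.42] shift(goal axes) [ 0.36  9.19 -0.36]
row x 11 [ 0.052  0.833 -0.054] [-0.041 -0.001 -0.038]
 path [[0.549, 0.086, 0.088], [0.555, 0.045, 0.088], [0.562, 0.004, 0.088], [0.569, -0.038, 0.088], [0.577, -0.079, 0.088]]
lean tool y world [ 0.04936797 -0.99877646 -0.00289418]
```

Emit:
{"fn": "carry_out", "kwargs": {
  "plan": "0.036 0.55 -0.037 -0.028 0 -0.026 10;0.036 0.55 -0.037 -0.028 0 -0.026 10;0.036 0.55 -0.037 -0.028 0 -0.026 10;0.036 0.55 -0.037 -0.028 0 -0.026 10;0.036 0.55 -0.037 -0.028 0 -0.026 10;0.036 0.55 -0.037 -0.028 0 -0.026 10;0.036 0.55 -0.037 -0.028 0 -0.026 10;0.036 0.55 -0.037 -0.028 0 -0.026 10"
}}

```text
time_s: 9.05
tcp_pos: [0.5598, 0.0174, 0.088]
eef_rot: [0.015, 0.923, 0.038, -0.382]
force: [-1.1, 4.9, 4.0]
gripper_width: 0.0198
grip_force: 30.0
```

Run:
```python
from h import *
p,r,s=pose();print(s["force"],s["gripper_width"],s["grip_force"])
need(T(RK,[(-.100,.130-.015,.088)])[0],tilted(RK[2],np.pi/4),8)
```

```text
[-1.11136783  4.85719926  4.04797634] 0.019807738396872887 29.95644897222519
now [0.5598 0.0174 0.088 ] q [-0.03  0.54  1.53 -0.08  1.86  1.47] F [-1.1  4.9  4. ] shift units(pre-turn axes) [ 0.33  4.36 -0.34] turn units [-0.23  0.   -0.2 ] shift(goal axes) [ 0.23  4.37 -0.23]
row x 8 [ 0.036  0.545 -0.036] [-0.028  0.    -0.026]
 path [[0.565, -0.01, 0.088], [0.57, -0.036, 0.088], [0.575, -0.063, 0.088], [0.58, -0.09, 0.088]]
```

Emit:
{"fn": "carry_out", "kwargs": {
  "plan": "0.036 0.55 -0.036 -0.028 0 -0.026 10;0.036 0.55 -0.036 -0.028 0 -0.026 10;0.036 0.55 -0.036 -0.028 0 -0.026 10;0.036 0.55 -0.036 -0.028 0 -0.026 10;0.036 0.55 -0.036 -0.028 0 -0.026 10;0.036 0.55 -0.036 -0.028 0 -0.026 10;0.036 0.55 -0.036 -0.028 0 -0.026 10;0 0 0 0 0 0 10"
}}

```text
time_s: 10.05
tcp_pos: [0.5778, -0.0792, 0.088]
eef_rot: [0.023, 0.922, 0.05, -0.382]
force: [-0.3, -3.3, 4.7]
gripper_width: 0.0198
grip_force: 30.0
```

```bash
cat >> h.py <<'E'
def W(p,r):
    k=get_calibration("wrist");M=np.array(k["mount"])
    def wp(P):
        P=np.atleast_2d(P);c=(np.linalg.inv(M)@np.c_[r.inv().apply(P-p),np.ones(len(P))].T)[:3].T
        a=np.arctan2(np.hypot(c[:,0],c[:,1]),c[:,2]);b=np.arctan2(c[:,1],c[:,0])
        return np.c_[k["cx"]+k["fx"]*a*np.cos(b),k["cy"]+k["fy"]*a*np.sin(b)]
    return wp
E
python3 - <<'E'
from h import *
p,r,s=pose();print(s["force"],s["ft_torque"],s["gripper_width"],s["grip_force"])
need(T(RK,[(-.100,.130,.088)])[0],tilted(RK[2],np.pi/4))
wp=W(p,r);im=cv2.resize(get_image("wrist"),None,fx=1.5,fy=1.5)
d=RK[:2]*0+p[:2]-T([0,0,RK[2]],[(-.1,0,0)])[0,:2];pn=[d[0],d[1],RK[2]];print("pan est",pn,T([0,0,-RK[2]],[[*(d-RK[:2]),0]]))
a=np.linspace(0,6.3,90)
Q=[wp(T(pn,np.c_[.06*np.cos(a),.06*np.sin(a),a*0+.018]))]
for x in(-.044,.044):
    for z in(.018,.073):Q.append(wp(T(RK,np.c_[x+.008*np.cos(a),.182+.008*np.sin(a),a*0+z])))
for q in Q:cv2.polylines(im,[((q+.5)*1.5).astype(int)],True,(0,0,255),1)
cv2.imwrite("pics/w3.png",im)
E
```

```text
[-0.32747669 -3.25532615  4.65196074] [-0.3189108   0.20730398  0.46389293] 0.01982961909485644 29.968961477279663
now [ 0.5778 -0.0792  0.088 ] q [-0.14  0.58  1.48 -0.19  1.85  1.34] F [-0.3 -3.3  4.7] shift units(pre-turn axes) [ 0.04  1.05 -0.04] turn units [-0.    0.   -0.05] shift(goal axes) [ 0.04  1.05 -0.04]
pan est [np.float64(0.4784365423290902), np.float64(-0.0905664650013944), np.float64(3.25544)] [[0.00133699 0.10382671 0.        ]]
```

View pics/w3.png

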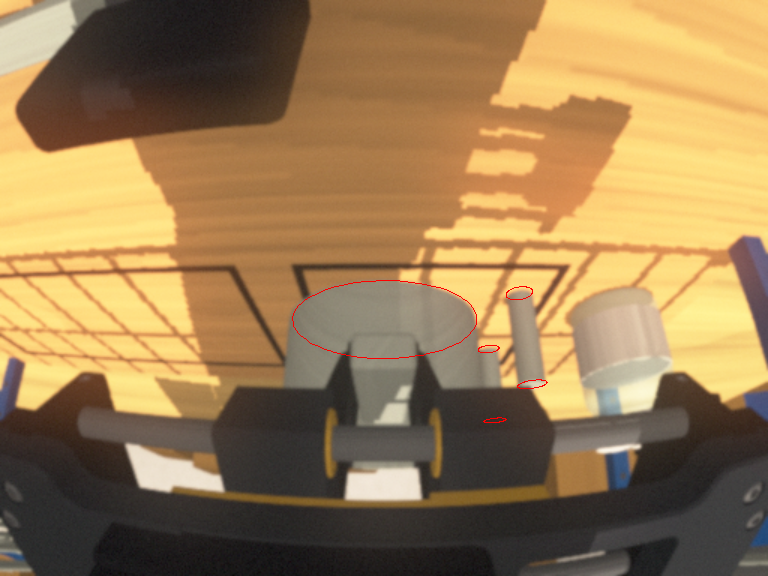

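The projected peg tops (520,293) and (488,349) and the pan base land on the picture. About 26 mm of travel is left before contact.

Emit:
{"fn": "carry_out", "kwargs": {
  "plan": "0 0.3 0 0 0 0 10;0 0.3 0 0 0 0 10;0 0.2 0 0 0 0 10;0 0 0 0 0 0 10"
}}

```text
time_s: 10.6
tcp_pos: [0.5796, -0.0961, 0.0879]
eef_rot: [0.02, 0.922, 0.051, -0.382]
force: [-1.1, 4.0, 5.1]
gripper_width: 0.0197
grip_force: 30.0
```

Run:
```python
from h import *
need(T(RK,[(-.100,.130,.088)])[0],tilted(RK[2],np.pi/4))
s=env.sense();print(s["ft_torque"])
```

```text
now [ 0.5796 -0.0961  0.0879] q [-0.17  0.58  1.47 -0.2   1.85  1.32] F [-1.1  4.   5.1] shift units(pre-turn axes) [ 0.04  0.37 -0.04] turn units [-0.04  0.   -0.02] shift(goal axes) [ 0.04  0.37 -0.04]
[ 0.41317303  0.39301119 -0.61300822]
```

Emit:
{"fn": "carry_out", "kwargs": {
  "plan": "0 0.06 0 0 0 0 10;0 0.06 0 0 0 0 10;0 0 0 0 0 0 10"
}}

```text
time_s: 10.98
tcp_pos: [0.58, -0.0984, 0.0879]
eef_rot: [0.02, 0.922, 0.051, -0.382]
force: [-1.0, 5.7, 5.0]
gripper_width: 0.0199
grip_force: 30.0
```

Emit:
{"fn": "carry_out", "kwargs": {
  "plan": "0 0.06 0 0 0 0 10;0 0 0 0 0 0 10"
}}

```text
time_s: 11.22
tcp_pos: [0.5801, -0.0999, 0.0879]
eef_rot: [0.02, 0.922, 0.051, -0.382]
force: [-0.9, 4.3, 4.6]
gripper_width: 0.0197
grip_force: 30.0
```

Emit:
{"fn": "carry_out", "kwargs": {
  "plan": "0 0.06 0 0 0 0 10;0 0.04 0 0 0 0 10;0 0 0 0 0 0 10"
}}

```text
time_s: 11.6
tcp_pos: [0.5804, -0.1023, 0.088]
eef_rot: [0.02, 0.922, 0.051, -0.382]
force: [-0.7, 4.9, 5.8]
gripper_width: 0.0197
grip_force: 30.0
```

Emit:
{"fn": "carry_out", "kwargs": {
  "plan": "0 0.05 0 0 0 0 10;0 0 0 0 0 0 10"
}}

```text
time_s: 11.85
tcp_pos: [0.5805, -0.1035, 0.088]
eef_rot: [0.02, 0.922, 0.051, -0.382]
force: [-0.7, 4.8, 5.8]
gripper_width: 0.0198
grip_force: 30.0
```

Emit:
{"fn": "carry_out", "kwargs": {
  "plan": "0 0.04 0 0 0 0 10;0 0 0 0 0 0 10"
}}

```text
time_s: 12.1
tcp_pos: [0.5807, -0.1045, 0.088]
eef_rot: [0.02, 0.922, 0.051, -0.382]
force: [-0.6, 5.2, 4.8]
gripper_width: 0.0197
grip_force: 30.0
```

Emit:
{"fn": "carry_out", "kwargs": {
  "plan": "0 0.04 0 0 0 0 10;0 0 0 0 0 0 10"
}}

```text
time_s: 12.35
tcp_pos: [0.5808, -0.1053, 0.088]
eef_rot: [0.02, 0.922, 0.051, -0.382]
force: [-0.9, 6.3, 4.6]
gripper_width: 0.0198
grip_force: 30.0
```

Emit:
{"fn": "carry_out", "kwargs": {
  "plan": "0 0.04 0 0 0 0 10;0 0 0 0 0 0 10"
}}

```text
time_s: 12.6
tcp_pos: [0.5809, -0.1056, 0.088]
eef_rot: [0.019, 0.922, 0.051, -0.382]
force: [0.0, 8.1, 5.2]
gripper_width: 0.0198
grip_force: 30.0
```

Run:
```python
from h import *
need(T(RK,[(-.100,.130,.088)])[0],tilted(RK[2],np.pi/4))
s=env.sense();print(s["ft_torque"])
p,r,_=pose();wp=W(p,r);im=cv2.resize(get_image("wrist"),None,fx=1.5,fy=1.5)
cv2.imwrite("pics/w4.png",cv2.resize(im[240:420,260:620],None,fx=2.2,fy=2.2))
```

```text
now [ 0.5809 -0.1056  0.088 ] q [-0.18  0.59  1.46 -0.21  1.85  1.3 ] F [0.  8.1 5.2] shift units(pre-turn axes) [ 0.03 -0.02 -0.04] turn units [-0.06  0.   -0.01] shift(goal axes) [ 0.03 -0.02 -0.04]
[ 0.98335867  0.45515781 -1.37340745]
```

View pics/w4.png

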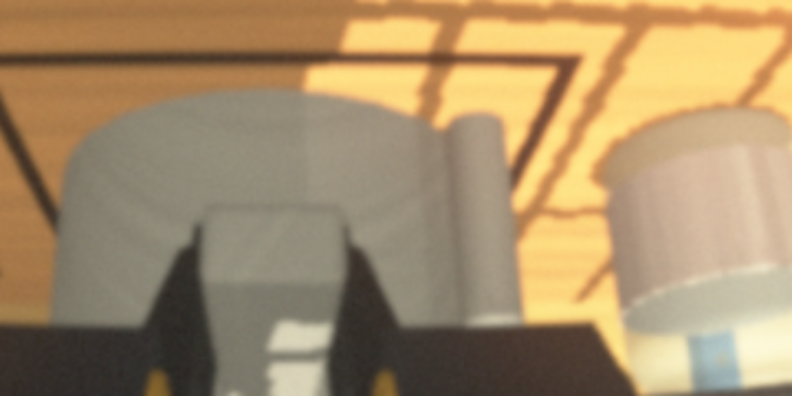

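Emit:
{"fn": "carry_out", "kwargs": {
  "plan": "0 0.04 0 0 0 0 10;0 0 0 0 0 0 10;0 0 0 0 0 0 10"
}}

```text
time_s: 13.02
tcp_pos: [0.581, -0.1059, 0.088]
eef_rot: [0.018, 0.922, 0.051, -0.382]
force: [-0.5, 10.3, 5.9]
gripper_width: 0.0198
grip_force: 30.0
```

Run:
```python
from h import *
need(T(RK,[(-.100,.130,.088)])[0],tilted(RK[2],np.pi/4))
F=[];s=env.sense();c,sn=np.cos(RK[2]),np.sin(RK[2])
for i in range(6):
    get_image("wrist");s=env.sense();f=s["force"];F.append([c*f[0]+sn*f[1],-sn*f[0]+c*f[1],f[2],*s["ft_torque"]])
print(np.mean(F,0).round(2),np.std(F,0).round(2))
```

```text
now [ 0.581  -0.1059  0.088 ] q [-0.18  0.59  1.46 -0.21  1.85  1.3 ] F [-0.5 10.3  5.9] shift units(pre-turn axes) [ 0.03 -0.03 -0.03] turn units [-0.07  0.   -0.  ] shift(goal axes) [ 0.03 -0.03 -0.03]
[ -0.77 -10.19   5.93   1.28   0.38  -1.79] [0.53 0.67 0.29 0.02 0.03 0.02]
```

Emit:
{"fn": "carry_out", "kwargs": {
  "plan": "0.02 0.04 -0.02 0 0 0 10;0 0.03 0 0 0 0 10;0 0 0 0 0 0 10"
}}

```text
time_s: 13.7
tcp_pos: [0.5814, -0.1064, 0.0879]
eef_rot: [0.017, 0.922, 0.051, -0.383]
force: [-1.5, 12.8, 6.7]
gripper_width: 0.0202
grip_force: 30.1
```

Run:
```python
from h import *
need(T(RK,[(-.100,.130,.088)])[0],tilted(RK[2],np.pi/4))
F=[];c,sn=np.cos(RK[2]),np.sin(RK[2])
for i in range(6):
    im=get_image("wrist");s=env.sense();f=s["force"];F.append([c*f[0]+sn*f[1],-sn*f[0]+c*f[1],f[2],*s["ft_torque"]])
print(np.mean(F,0).round(2),np.std(F,0).round(2))
cv2.imwrite("pics/w5raw.png",im)
```

```text
now [ 0.5814 -0.1064  0.0879] q [-0.18  0.59  1.46 -0.21  1.86  1.3 ] F [-1.5 12.8  6.7] shift units(pre-turn axes) [ 0.02 -0.05 -0.03] turn units [-0.1   0.02  0.01] shift(goal axes) [ 0.02 -0.05 -0.03]
[  0.33 -13.96   6.07   1.72   0.63  -2.45] [0.28 0.46 0.28 0.02 0.02 0.01]
```

Both pegs are loaded, at about 10 N net of friction and balanced in x. I'll ease off slightly and let go.

Emit:
{"fn": "carry_out", "kwargs": {
  "plan": "0 -0.04 0 0 0 0 10;0 0 0 0 0 0 10"
}}

```text
time_s: 14.25
tcp_pos: [0.5812, -0.1062, 0.0879]
eef_rot: [0.018, 0.922, 0.051, -0.383]
force: [-2.4, 10.1, 5.9]
gripper_width: 0.0198
grip_force: 30.1
```

Emit:
{"fn": "carry_out", "kwargs": {
  "plan": "0 0 0 0 0 0 26;0 0 0 0 0 0 34;0 0 0 0 0 0 44;0 0 0 0 0 0 50;0 0 0 0 0 0 50"
}}

```text
time_s: 14.88
tcp_pos: [0.582, -0.1098, 0.0875]
eef_rot: [0.021, 0.923, 0.051, -0.382]
force: [-0.4, 0.7, -0.9]
gripper_width: 0.0497
grip_force: 0.0
```

Run:
```python
from h import *
p,r,s=pose();print(p,s["force"])
wp=W(p,r);im=cv2.resize(get_image("wrist"),None,fx=1.5,fy=1.5)
pn=T(RK,[(0,.13,0)])[0];pn[2]=RK[2]
a=np.linspace(0,6.3,90)
for q,cl in((wp(T(pn,np.c_[.06*np.cos(a),.06*np.sin(a),a*0+.018])),(0,255,0)),(wp(T(pn,[(-.138,-.01,.094),(-.06,-.01,.094),(-.06,.01,.094),(-.138,.01,.094)])),(0,0,255)),(wp(T(pn,[(-.138,-.01,.082),(-.138,.01,.082)])),(0,0,255))):
    cv2.polylines(im,[((q+.5)*1.5).astype(int)],True,cl,1)
cv2.imwrite("pics/w6.png",cv2.resize(im[240:480,220:580],None,fx=2.2,fy=2.2))
```

```text
[ 0.58199186 -0.10975063  0.08747621] [-0.37915503  0.67799973 -0.94538823]
```

View pics/w6.png

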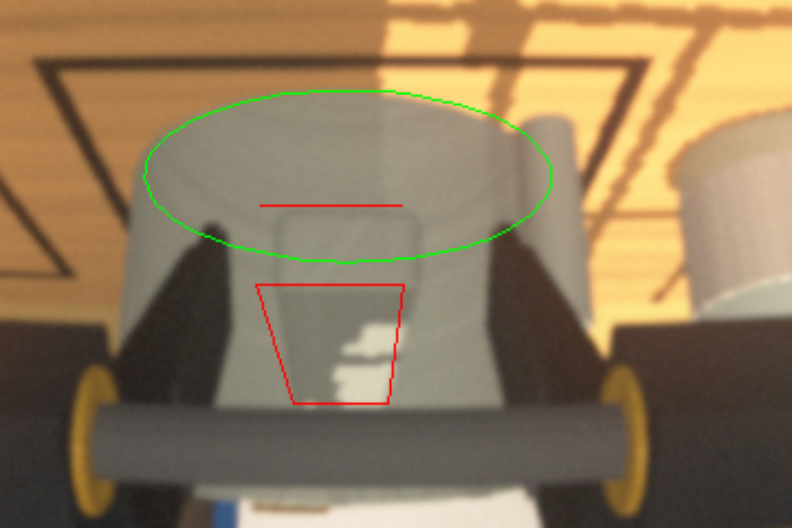

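The pan is released and sits against the pegs. Its handle, with its front edge near (348,205), is within about 1° of straight. Backing out.

Emit:
{"fn": "carry_out", "kwargs": {
  "plan": "0 0 -0.9 0 0 0 50;0 0 -0.99 0 0 0 50;0 0 -0.99 0 0 0 60;0 0 -0.99 0 0 0 60;0 0 -0.99 0 0 0 60;0 0 -0.99 0 0 0 60;0 0 -0.99 0 0 0 60;-0.7 0 -0.99 0 0 0 60"
}}

```text
time_s: 15.92
tcp_pos: [0.7074, -0.0956, 0.2372]
eef_rot: [0.021, 0.922, 0.051, -0.383]
force: [-0.1, -0.8, -0.3]
gripper_width: 0.0599
grip_force: 0.0
```

Run:
```python
from h import *
kn=T(RK,[(-.225,.063,.066)])[0]
need(kn+[0,0,.13],tilted(1.6726-np.pi/2-np.pi/2,0.0),18)  # placeholder yaw check
o=tilted(0,0);m=o.as_matrix();print(m)
# tool down with tool x along bar yaw b
b=1.6726;x=np.array([np.cos(b),np.sin(b),0]);z=np.array([0,0,-1.]);g=R.from_matrix(np.c_[x,np.cross(z,x),z])
need(kn+[0,0,.13],g,18)
```

```text
now [ 0.7074 -0.0956  0.2372] q [-0.14  0.73  0.99 -0.22  2.19  1.26] F [-0.1 -0.8 -0.3] shift units(pre-turn axes) [ 1.14 -2.87  1.19] turn units [ -5.85   5.89 -14.07] shift(goal axes) [ 2.87 -0.06  1.65]
row x 18 [ 0.153 -0.11   0.049] [-0.325  0.327 -0.782]
 path [[0.713, -0.082, 0.224], [0.714, -0.066, 0.213], [0.712, -0.049, 0.205], [0.704, -0.032, 0.199]]
[[-1.  0.  0.]
 [ 0.  1.  0.]
 [ 0.  0. -1.]]
now [ 0.7074 -0.0956  0.2372] q [-0.14  0.73  0.99 -0.22  2.19  1.26] F [-0.1 -0.8 -0.3] shift units(pre-turn axes) [ 1.14 -2.87  1.19] turn units [ -5.85   5.89 -14.07] shift(goal axes) [ 2.87 -0.06  1.65]
row x 18 [ 0.153 -0.11   0.049] [-0.325  0.327 -0.782]
 path [[0.713, -0.082, 0.224], [0.714, -0.066, 0.213], [0.712, -0.049, 0.205], [0.704, -0.032, 0.199]]
```

Emit:
{"fn": "carry_out", "kwargs": {
  "plan": "0.15 -0.11 0.05 -0.325 0.327 -0.782 60;0.15 -0.11 0.05 -0.325 0.327 -0.782 60;0.15 -0.11 0.05 -0.325 0.327 -0.782 60;0.15 -0.11 0.05 -0.325 0.327 -0.782 60;0.15 -0.11 0.05 -0.325 0.327 -0.782 60;0.15 -0.11 0.05 -0.325 0.327 -0.782 60;0.15 -0.11 0.05 -0.325 0.327 -0.782 60;0.15 -0.11 0.05 -0.325 0.327 -0.782 60"
}}

```text
time_s: 16.92
tcp_pos: [0.7136, -0.0665, 0.2145]
eef_rot: [0.013, 0.888, 0.397, -0.231]
force: [-0.4, 0.4, -0.4]
gripper_width: 0.0606
grip_force: 0.0
```

Emit:
{"fn": "carry_out", "kwargs": {
  "plan": "0.15 -0.11 0.05 -0.325 0.327 -0.782 60;0.15 -0.11 0.05 -0.325 0.327 -0.782 60;0.15 -0.11 0.05 -0.325 0.327 -0.782 60;0.15 -0.11 0.05 -0.325 0.327 -0.782 60;0.15 -0.11 0.05 -0.325 0.327 -0.782 60;0.15 -0.11 0.05 -0.325 0.327 -0.782 60;0.15 -0.11 0.05 -0.325 0.327 -0.782 60;0.15 -0.11 0.05 -0.325 0.327 -0.782 60"
}}

```text
time_s: 17.92
tcp_pos: [0.703, -0.0329, 0.2003]
eef_rot: [0.004, 0.727, 0.685, -0.047]
force: [0.2, 0.6, 0.2]
gripper_width: 0.0603
grip_force: 0.0
```

Emit:
{"fn": "carry_out", "kwargs": {
  "plan": "0.15 -0.11 0.05 -0.325 0.327 -0.782 60;0.15 -0.11 0.05 -0.325 0.327 -0.782 60;0 0 0 0 0 0 60"
}}

```text
time_s: 18.3
tcp_pos: [0.6972, -0.0259, 0.1976]
eef_rot: [0.001, 0.671, 0.742, 0.0]
force: [0.2, -0.9, -0.1]
gripper_width: 0.0601
grip_force: 0.0
```

```bash
cat >> h.py <<'E'
def down(b):
    x=np.array([np.cos(b),np.sin(b),0]);z=np.array([0,0,-1.]);return R.from_matrix(np.c_[x,np.cross(z,x),z])
E
python3 - <<'E'
from h import *
kn=T(RK,[(-.225,.063,.066)])[0]
need(kn+[0,0,.006],down(1.6726))
p,r,s=pose();wp=W(p,r);im=get_image("wrist")
for t in("latch_grip","latchbar"):print(t,[(np.round(d["at"],3).tolist(),round(d["conf"],2)) for d in find_in("wrist",t)[:2]])
im=cv2.resize(im,None,fx=1.5,fy=1.5)
K=[kn[0],kn[1],1.6726]
for q in(wp(T(K,[(0,-.008,.036),(.195,-.008,.036),(.195,.008,.036),(0,.008,.036)])),wp(T(K,[(-.026,-.007,.082),(.026,-.007,.082),(.026,.007,.082),(-.026,.007,.082)]))):
    cv2.polylines(im,[((q+.5)*1.5).astype(int)],True,(0,0,255),1)
cv2.imwrite("pics/w7.png",im)
E
```

```text
now [ 0.6972 -0.0259  0.1976] q [-0.11  0.25  1.57 -0.    1.32 -0.21] F [ 0.2 -0.9 -0.1] shift units(pre-turn axes) [0.06 0.06 5.03] turn units [ 0.01  0.01 -0.01] shift(goal axes) [0.06 0.07 5.03]
latch_grip [([0.692, 0.019, 0.037], 0.64)]
latchbar [([0.69, 0.02, 0.036], 0.95)]
```

View pics/w7.png

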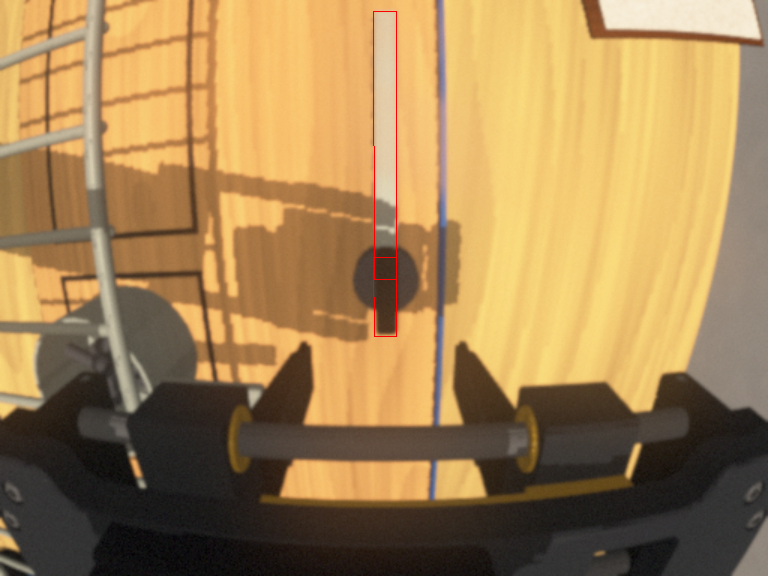

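The model overlays the bar and the grip at (386,295) very well. Descending and gripping.

Emit:
{"fn": "carry_out", "kwargs": {
  "plan": "0.06 0.06 0.8 0 0 0 60;0 0 0.8 0 0 0 60;0 0 0.8 0 0 0 60;0 0 0.8 0 0 0 50;0 0 0.8 0 0 0 50;0 0 0.6 0 0 0 45;0 0 0.35 0 0 0 40;0 0 0 0 0 0 40"
}}

```text
time_s: 19.45
tcp_pos: [0.6991, -0.0239, 0.0731]
eef_rot: [0.0, 0.67, 0.742, 0.0]
force: [-0.3, 0.2, 0.4]
gripper_width: 0.0403
grip_force: 0.0
```

Emit:
{"fn": "carry_out", "kwargs": {
  "plan": "0 0 0 0 0 0 25;0 0 0 0 0 0 10;0 0 0 0 0 0 5;0 0 0 0 0 0 5"
}}

```text
time_s: 19.95
tcp_pos: [0.6991, -0.024, 0.0745]
eef_rot: [0.001, 0.67, 0.742, 0.0]
force: [-2.3, -0.5, 3.7]
gripper_width: 0.0135
grip_force: 30.0
```

Emit:
{"fn": "carry_out", "kwargs": {
  "plan": "0 0 0 0 0 -0.8 5;0 0 0 0 0 -0.8 5;0 0 0 0 0 -0.8 5;0 0 0 0 0 -0.8 5;0 0 0 0 0 -0.8 5;0 0 0 0 0 -0.8 5;0 0 0 0 0 -0.8 5;0 0 0 0 0 0 5"
}}

```text
time_s: 20.95
tcp_pos: [0.6989, -0.0241, 0.0745]
eef_rot: [0.001, 0.427, 0.904, -0.0]
force: [-5.0, -0.8, 6.1]
gripper_width: 0.014
grip_force: 30.0
```

Run:
```python
from h import *
kn=T(RK,[(-.225,.063,.066)])[0]
need(kn+[0,0,.008],down(RK[2]));s=env.sense();print(s["ft_torque"],s["gripper_width"])
```

```text
now [ 0.6989 -0.0241  0.0745] q [-0.11  0.36  1.65 -0.    1.13 -0.8 ] F [-5.  -0.8  6.1] shift units(pre-turn axes) [ 0.   -0.01  0.02] turn units [-0.    0.01 -9.52] shift(goal axes) [ 0.01 -0.01  0.02]
[-0.0454161   0.78218535  0.11760005] 0.013986907005932123
```

Emit:
{"fn": "carry_out", "kwargs": {
  "plan": "0 0 0 0 0 -0.8 5;0 0 0 0 0 -0.8 5;0 0 0 0 0 -0.8 5;0 0 0 0 0 -0.8 5;0 0 0 0 0 -0.8 5;0 0 0 0 0 -0.8 5;0 0 0 0 0 -0.8 5;0 0 0 0 0 -0.8 5"
}}

```text
time_s: 21.95
tcp_pos: [0.6987, -0.0244, 0.0745]
eef_rot: [0.0, 0.106, 0.994, -0.0]
force: [-5.4, -1.6, 6.3]
gripper_width: 0.0135
grip_force: 30.0
```

Emit:
{"fn": "carry_out", "kwargs": {
  "plan": "0 0 0 0 0 -0.5 5;0 0 0 0 0 -0.5 5;0 0 0 0 0 -0.5 5;0 0 0 0 0 -0.4 5;0 0 0 0 0 -0.3 5;0 0 0 0 0 0 5"
}}

```text
time_s: 22.7
tcp_pos: [0.6987, -0.0245, 0.0745]
eef_rot: [0.0, -0.008, 1.0, -0.001]
force: [-5.9, -1.9, 6.3]
gripper_width: 0.0139
grip_force: 30.0
```

Run:
```python
from h import *
kn=T(RK,[(-.225,.063,.066)])[0]
need(kn+[0,0,.008],down(RK[2]));s=env.sense();print(s["ft_torque"],s["gripper_width"])
```

```text
now [ 0.6987 -0.0245  0.0745] q [-0.11  0.36  1.65 -0.    1.13 -1.7 ] F [-5.9 -1.9  6.3] shift units(pre-turn axes) [0.   0.01 0.02] turn units [-0.01  0.   -0.93] shift(goal axes) [0.   0.01 0.02]
[-0.08440169  0.81380991 -0.00583812] 0.013937339261848746
```

Emit:
{"fn": "carry_out", "kwargs": {
  "plan": "0 0 0 0 0 -0.3 5;0 0 0 0 0 -0.3 5;0 0 0 0 0 -0.3 5;0 0 0 0 0 0 5;0 0 0 0 0 0 5"
}}

```text
time_s: 23.32
tcp_pos: [0.6987, -0.0246, 0.0745]
eef_rot: [0.0, -0.055, 0.998, -0.001]
force: [-6.3, -2.0, 5.2]
gripper_width: 0.0142
grip_force: 30.0
```

Run:
```python
from h import *
kn=T(RK,[(-.225,.063,.066)])[0]
need(kn+[0,0,.008],down(RK[2]));s=env.sense();print(s["ft_torque"],s["gripper_width"])
```

```text
now [ 0.6987 -0.0246  0.0745] q [-0.11  0.36  1.65 -0.    1.13 -1.79] F [-6.3 -2.   5.2] shift units(pre-turn axes) [0.   0.01 0.02] turn units [-0.01  0.   -0.03] shift(goal axes) [0.   0.01 0.02]
[-0.12570631  0.81567272  0.07407673] 0.014181508171221772
```

Emit:
{"fn": "carry_out", "kwargs": {
  "plan": "0 0 0 0 0 -0.2 5;0 0 0 0 0 -0.2 5;0 0 0 0 0 0 5;0 0 0 0 0 0 5"
}}

```text
time_s: 23.82
tcp_pos: [0.6988, -0.0246, 0.0745]
eef_rot: [0.0, -0.075, 0.997, -0.0]
force: [-5.1, -0.8, 5.9]
gripper_width: 0.014
grip_force: 30.6
```

Run:
```python
from h import *
kn=T(RK,[(-.225,.063,.066)])[0]
need(kn+[0,0,.008],down(RK[2]));s=env.sense();print(s["ft_torque"],s["gripper_width"])
```

```text
now [ 0.6988 -0.0246  0.0745] q [-0.11  0.36  1.65 -0.    1.13 -1.83] F [-5.1 -0.8  5.9] shift units(pre-turn axes) [0.   0.01 0.02] turn units [-0.01  0.    0.35] shift(goal axes) [0.01 0.01 0.02]
[-0.17186519  0.79570744 -0.68527147] 0.013957908537992138
```

Run:
```python
from h import *
im=get_image("wrist");p,r,s=pose();wp=W(p,r);im=cv2.resize(im,None,fx=1.5,fy=1.5)
kn=T(RK,[(-.225,.063,0)])[0]
pn=T(RK,[(0,.13,0)])[0];pn[2]=RK[2];a=np.linspace(0,6.3,90)
for d,cl in((0,(0,0,255)),):
    q=wp(T([kn[0],kn[1],RK[2]+d],[(.024,-.008,.036),(.195,-.008,.036),(.195,.008,.036),(.024,.008,.036)]));cv2.polylines(im,[((q+.5)*1.5).astype(int)],True,cl,1)
for z in(.018,.103):cv2.polylines(im,[((wp(T(pn,np.c_[.06*np.cos(a),.06*np.sin(a),a*0+z]))+.5)*1.5).astype(int)],True,(0,255,0),1)
cv2.imwrite("pics/w8.png",im)
```

```text
(no output)
```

View pics/w8.png

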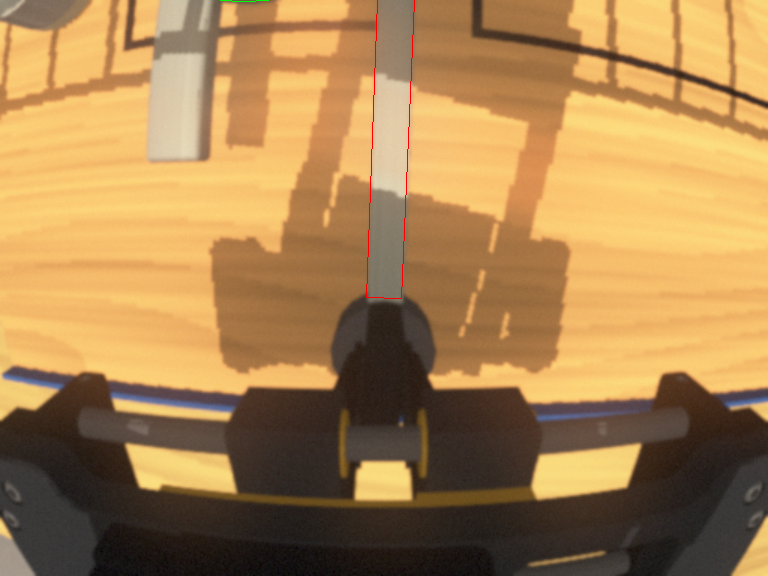

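The bar lies on the predicted end-stop line along rack +x, the torque shows it is on the stop, and the handle at (180,130) is straight. That was my 11th picture, one over the limit of 10, so I won't view any more. I'll give a last slight push, then release and retreat straight up.

Emit:
{"fn": "carry_out", "kwargs": {
  "plan": "0 0 0 0 0 -0.1 5;0 0 0 0 0 0 5;0 0 0 0 0 0 5"
}}

```text
time_s: 24.25
tcp_pos: [0.6988, -0.0245, 0.0745]
eef_rot: [0.0, -0.08, 0.997, -0.0]
force: [-5.8, -1.7, 5.7]
gripper_width: 0.0145
grip_force: 31.0
```

Run:
```python
from h import *
kn=T(RK,[(-.225,.063,.066)])[0]
need(kn+[0,0,.008],down(RK[2]));print(env.sense()["ft_torque"])
```

```text
now [ 0.6988 -0.0245  0.0745] q [-0.11  0.36  1.65 -0.    1.13 -1.84] F [-5.8 -1.7  5.7] shift units(pre-turn axes) [0.   0.01 0.02] turn units [-0.01  0.    0.44] shift(goal axes) [0.   0.01 0.02]
[-0.18138029  0.84516927 -0.82618722]
```

Emit:
{"fn": "carry_out", "kwargs": {
  "plan": "0 0 0 0 0 0 20;0 0 0 0 0 0 30;0 0 0 0 0 0 45;0 0 0 0 0 0 50;0 0 0 0 0 0 50"
}}

```text
time_s: 24.88
tcp_pos: [0.6994, -0.0239, 0.0737]
eef_rot: [0.001, -0.082, 0.997, -0.0]
force: [0.0, -0.1, 0.6]
gripper_width: 0.0492
grip_force: 0.0
```

Emit:
{"fn": "carry_out", "kwargs": {
  "plan": "0 0 -0.5 0 0 0 50;0 0 -0.9 0 0 0 50;0 0 -0.9 0 0 0 50;0 0 -0.9 0 0 0 50;0 0 -0.9 0 0 0 50;0 0 -0.9 0 0 0 50;0 0 -0.9 0 0 0 50;0 0 -0.9 0 0 0 50"
}}

```text
time_s: 25.88
tcp_pos: [0.699, -0.0239, 0.2453]
eef_rot: [0.001, -0.082, 0.997, -0.0]
force: [0.1, -0.3, -0.3]
gripper_width: 0.0499
grip_force: 0.0
```

Run:
```python
from h import *
# numeric check: bar & handle in wrist picture, without viewing
p,r,s=pose();print(p,s["force"]);wp=W(p,r);im=get_image("wrist");g=im.astype(int);sat=g.max(2)-g.min(2)
kn=T(RK,[(-.225,.063,0)])[0];pn=T(RK,[(0,.13,0)])[0]
def scan(o,yaw,xs,z,w=.03):
    for x in xs:
        ys=np.linspace(-w,w,121);q=wp(T([o[0],o[1],yaw],np.c_[ys*0+x,ys,ys*0+z]))
        v=[sat[int(round(b)),int(round(a))] if 0<=a<512 and 0<=b<384 else 999 for a,b in q]
        m=ys[np.array(v)<35]; print(x,"centre mm",(m.mean()*1e3).round(1) if len(m) else None,"width",(len(m)*w*2/120*1e3).__round__(1))
print("bar");scan(kn,RK[2],(.04,.07,.10,.13,.15),.036)
print("handle");scan(pn,RK[2],(-.13,-.12,-.11,-.10,-.09),.094)
for c,ts in(("top",("pan_handle","latchbar","jar","can","carton")),("scene",("pan","jar","can","carton"))):
    get_image(c)
    for t in ts:print(c,t,[(np.round(d["at"],3).tolist(),round(d["conf"],2)) for d in find_in(c,t)[:1]])
```

```text
[ 0.69896555 -0.02385899  0.24526537] [ 0.07863003 -0.31038561 -0.30779363]
bar
0.04 centre mm -0.5 width 13.5
0.07 centre mm None width 0.0
0.1 centre mm None width 0.0
0.13 centre mm None width 0.0
0.15 centre mm None width 0.0
handle
-0.13 centre mm None width 0.0
-0.12 centre mm None width 0.0
-0.11 centre mm None width 0.0
-0.1 centre mm None width 0.0
-0.09 centre mm None width 0.0
top pan_handle [([0.489, -0.142, 0.053], 0.57)]
top latchbar []
top jar [([0.52, -0.228, 0.109], 0.64)]
top can [([0.608, -0.377, 0.111], 0.95)]
top carton [([0.52, -0.23, 0.11], 0.69)]
scene pan [([0.511, -0.08, 0.068], 0.7)]
scene jar [([0.538, -0.211, 0.054], 0.45)]
scene can [([0.626, -0.371, 0.083], 0.96)]
scene carton [([0.472, 0.422, 0.031], 0.64)]
```

Run:
```python
from h import *
g=cv2.imread("pics/w8.png").astype(int);sat=g.max(2)-g.min(2)
wp=W(np.array([.6988,-.0246,.0745]),R.from_quat([-.075,.997,0,0]))
kn=T(RK,[(-.225,.063,0)])[0];pn=T(RK,[(0,.13,0)])[0]
for n,o,xs,z in(("bar",kn,(.05,.07,.09,.11,.13),.036),("handle",pn,(-.135,-.125,-.115,-.105,-.095),.094)):
    for x in xs:
        ys=np.linspace(-.022,.022,177);q=((wp(T([o[0],o[1],RK[2]],np.c_[ys*0+x,ys,ys*0+z]))+.5)*1.5).round().astype(int)
        v=np.array([sat[b,a] if 0<=a<768 and 0<=b<576 else 999 for a,b in q]);m=ys[v<45]
        print(n,x,(np.array([m.min(),m.max(),m.mean()])*1e3).round(1) if len(m) else v[::20])
```

```text
bar 0.05 [-7.7  7.3 -0.1]
bar 0.07 [-7.  7.  0.]
bar 0.09 [131 130 127  65  58  59 111 129 131]
bar 0.11 [128 128 127  62  58  60 121 129 117]
bar 0.13 [-7.2 -2.7 -5. ]
handle -0.135 [-3.2 -1.  -2.1]
handle -0.125 [116 111 126  53  47  50  55 128 131]
handle -0.115 [-9.2  1.8 -3.7]
handle -0.105 [-10.5   9.8  -0.4]
handle -0.095 [-11.2   9.5  -0.9]
```

```bash
python3 -c "
from workcell import ticket;print(ticket.close_job())"
```

```text
the job is handed in; nothing more can be done
None
```

The job is handed in, with no verdict shown: the pan is pressed against both pegs at about 10 N and released with its handle straight, the latch is turned to its end stop behind it, and the jar, carton and can were not touched; I viewed 11 pictures, one over the limit of 10.

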